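# Clamp a batten in the bench screw clamp

## Task

Slide the wooden batten along the bed of the bench clamp until its inner end is fully home against the column, then wind the crank clockwise until the pad meets the batten and snug it by feel: firmly held, but not so tight that the wood is dented. Let go of the crank, leave the batten home and clamped, and leave the bottle, the jar and the tape dispenser where they stand.

Things in the scene. Friction and masses are not known exactly. Their poses are not given: they have to be found in the camera images.
- clamp: Grey bench screw clamp, bolted down. Origin on the bench below the screw's axis, z up. Base 120 x 235 mm. Bed top at z = 50 mm, from y = -50 to +130 mm, 44 mm wide between rails 8 mm high. The arm that holds the screw over the bed spans x = -25 to +25, y = -90 to +22, z = 118 to 155 mm; the throat opens to +y.
- stop_face (a point): Point on the face of the clamp's column at the -y end of the bed (the stop), on the bed's centre line, at y = -50 and z = 60 mm in the clamp's frame. Axes as the clamp's: push the batten towards -y.
- spindle: The clamp's upright steel screw; origin at its top end, on its axis (x = y = 0 of the clamp). A full clockwise turn of the crank lowers it, with crank, knob and pad, by 20 mm (3.2 mm per rad). Its round pad, 36 mm across, is set on it at a height that differs by up to 8 mm and is not measured: at the start the pad's face is 6 to 21 mm above the batten, so contact must be felt.
- crank (a joint): Crank angle a in rad, clockwise seen from above, lowering the pad. Knob axis at x = 45 cos(a), y = -45 sin(a) mm in the clamp's frame. Starts at 0 to 1.5, end stop at 9. Steady friction 0.45 N m (10 N at the knob while turning, 4 to 8 when paused); self-locking. Each newton under the pad adds 0.07 N at the knob. Snug: about 80 N under the pad, so 5 to 6 N more at the knob than in free running.
- knob_grip (a point): Point to grip, on the axis of the crank's red upright knob, 22 mm below its top and 30 mm above the crank arm's top; 45 mm from the screw's axis. The knob is a cylinder 20 mm across, 52 mm tall, that spins freely on its pin, so the hand need not turn with the crank. It sinks with the screw.
- batten: Light wooden batten, 40 mm wide (x), 220 mm long (y), 20 mm high (z), about 0.2 kg, lying in the clamp's bed along the clamp's y with 2 mm play to each rail. Origin at the centre of its underside. Starts 15 to 35 mm short of the column. Once the pad (on a stiff rubber bush) meets it, the pad's force grows by about 110 N per rad of crank; over 170 N dents the wood.
- batten_inner (a point): Centre of the batten's inner end face (towards the column), 10 mm above its underside. Home when it touches the column's face.
- batten_outer (a point): Centre of the batten's outer end face (the clamp's +y end), 10 mm above its underside and 60 mm above the bench. It overhangs the bed (by 40 mm when home), nothing stands behind it, and it can be pushed there.
- bottle: Bystander: blue bottle with black cap, 46 mm across, 110 mm tall; origin under its centre. Leave alone.
- jar: Bystander: amber jar with black lid, 68 mm across, 85 mm tall; origin under its centre. Leave alone.
- dispenser: Bystander: grey tape dispenser, 55 x 130 x 94 mm; origin under its centre. Leave alone.
Not all that is in view belongs to the job. Of the things that look like the batten, the smaller one is meant.

How it is judged:
By the outcome, as a careful person would: the job done as asked, in the order asked, and still so for the second after the job is handed in, with the robot touching nothing.
It also fails if it takes over 72 s, if anything falls off the work surface, if the arm or the gripper's body presses on something with over 40 N, if the wrist force passes 120 N, or if a joint passes its speed limit or range.

## Robot

A 7-joint arm with a two-finger parallel gripper is mounted at the origin on the work surface. World frame = base frame: x ahead of the robot, y to its left, z up, the work surface at z = 0. Lengths are in m, angles in rad, forces in N, time in s.
With the tool pointing down it reaches from about 0.4 to 0.85 m from the base axis. Payload 4.5 kg.
Tool frame: the origin (TCP) lies at the very end of the fingers, on their centre line; the grasp point (between the pads) lies 19 mm behind it; y points along the fingers, x is the direction in which the jaws open and shut, and the axes are right-handed (so a half turn about y gives the same grasp; the last joint's range is limited). The gripper opens to 88 mm and grips with 3 to 60 N. Pads are 18 mm wide; open, the fingers measure 123 mm over their backs; the gripper's body (75 mm by 187 mm) begins 45 mm behind the grasp point.
Start: joints at [-1.074, 0.689, -0.195, 1.565, 0.157, 0.902, -0.215], TCP at [0.279, 0.559, 0.239] pointing down, gripper open.
Joint ranges: [-3.01, 3.01], [-0.46, 2.08], [-1.47, 1.51], [0.13, 2.56], [-1, 4.14], [0.04, 2.09], [-2.66, 2.66]. Speed limits (rad/s): [2.57, 2.57, 3.14, 3.14, 3.14, 3.14, 3.14].

## Interface

Orientations are given as a unit quaternion [x, y, z, w].
In Python, from plant import r gives the robot as it stands.
- The arm moves only by the shell command python3 -m inch 'ROWS' [OPENING] [FORCE]. ROWS is JSON, a list of rows, each a list of 6 numbers: the shift along the tool's x, y, z in mm, then the turn, a rotation vector about the tool's x, y, z in rad. In form: [[x, y, z, ax, ay, az], ...]. A call has 1 to 12 rows; each row shifts and turns the commanded pose from where the row before left it, along the tool's axes as they then stand; what a row does not reach is not made up. A row lasts 1/12 s, in which the tool goes at most 41.7 mm and 7.16 degrees, less where a joint would pass 70% of its speed; a pose out of reach is approached as far as the arm can. A call is refused whole if a number of a shift passes 41.7 or a number of a turn 0.125, either way. A call with a gripper value outside its range is refused whole. OPENING is the finger opening in mm, from 0 to 88.1, set as the call begins (- or left out, the last holds). The fingers move at their own pace and stop on an object; FORCE is the grip in N (left out, the last holds). Time passes only in rows, so rows that do not move let the fingers close. It gives the time, the measured TCP pose, the force and the opening at its end, in the units of the state.
- r.get_state(): the state, without advancing time (a new reading comes with each control period).
- r.snapshot(name): name is "scene" or "top" or "wrist"; returns a dict with "img" (480x640x3 uint8, red, green, blue), "range_z" (480x640 float32, m along the optical axis (not along the pixel's ray), 0 where there is no reading), "mtx" (3x3 intrinsics, pixels), "camera_from_world" (4x4, takes a point from world to camera coordinates); the wrist camera has in their place "tool_from_camera" (4x4, takes a point from camera to tool coordinates, whose origin is the TCP and whose axes are the tool frame's). Camera axes: x right, y down, z forward; pixel columns grow to the right and rows downward; lengths in m; the calibration is good to about 2 mm. A picture is of the moment at which its call begins: read the wrist's pose just before it.
- r.finish_job(): hands the job in, once; it reports no verdict.
The state is a dict: "clock": time; "q": joint angles; "qd": joint speeds; "joint_torque": joint torques, N m; "tool_pos": TCP position; "eef_rot": TCP orientation; "contact_force": force on the tool from outside, world axes, zero at the start; "moment": the same for the moment, N m; "opening": opening from 0.0 (shut) to 1.0 (fully open).
Only numpy, scipy, OpenCV 4.12 (cv2) and the standard library are available. Lean on these libraries where they do the work, as an engineer would, in place of code of your own. Each camera call takes 0.05 s, during which the arm holds its last target.

## Working session

There is one attempt and no reset: what is moved stays moved. The work goes in short steps, Python scripts to look and compute and a shell command to move; the robot and the scene stay as the last step left them, time stands still between calls to the robot, and variables do not carry over. Pictures are saved under pics/ and viewed, and the job is handed in when it is done.

```bash
ls; mkdir -p pics; python3 - <<'E'
from plant import r
import cv2,numpy as np
s=r.get_state();print({k:np.round(v,3) for k,v in s.items()})
for n in ["scene","top"]:
    d=r.snapshot(n);cv2.imwrite(f"pics/{n}0.png",d["img"][:,:,::-1]);np.savez(f"{n}0.npz",**d)
    print(n,d["mtx"],d["camera_from_world"])
E
```

```text
pics
{'clock': np.float64(0.0), 'q': array([-1.074,  0.69 , -0.195,  1.566,  0.157,  0.902, -0.215]), 'qd': array([-0.002,  0.   , -0.001,  0.   ,  0.001,  0.001, -0.   ]), 'joint_torque': array([-1.0000e-03, -5.2756e+01, -1.2670e+00, -1.5343e+01, -5.3000e-02,
        7.0000e-03,  0.0000e+00]), 'tool_pos': array([0.279, 0.559, 0.238]), 'eef_rot': array([ 0.602,  0.371, -0.373, -0.601]), 'contact_force': array([ 0.37 ,  0.899, -0.005]), 'moment': array([-0.03 , -0.022,  0.011]), 'opening': np.float64(1.003)}
scene [[479.9162808    0.         306.58262228]
 [  0.         479.9162808  241.85451316]
 [  0.           0.           1.        ]] [[ 1.21153998e-01  9.92633156e-01 -1.06121016e-03 -5.57247353e-02]
 [ 6.91259641e-01 -8.51375605e-02 -7.17573484e-01 -2.41064471e-01]
 [-7.12377581e-01  8.62033246e-02 -6.96481995e-01  1.62842362e+00]
 [ 0.00000000e+00  0.00000000e+00  0.00000000e+00  1.00000000e+00]]
top [[505.8414445    0.         321.59584533]
 [  0.         505.8414445  231.88717309]
 [  0.           0.           1.        ]] [[ 0.01175724 -0.99991194  0.00615543  0.00548351]
 [-0.99655644 -0.01222264 -0.08201144  0.49737202]
 [ 0.08207945 -0.00517    -0.99661238  1.33409547]
 [ 0.          0.          0.          1.        ]]
```

View pics/scene0.png

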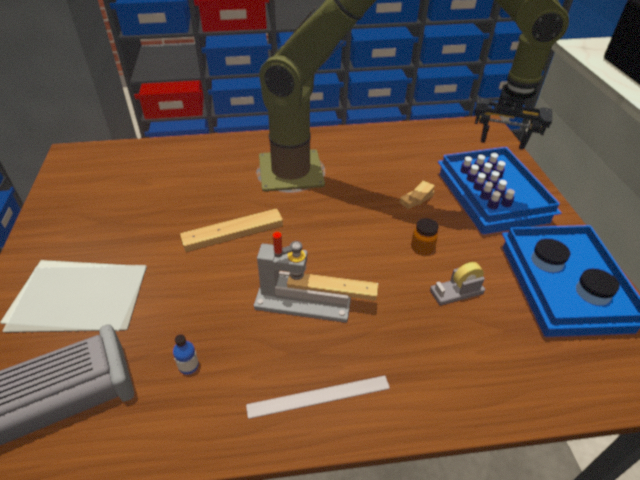

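View pics/top0.png

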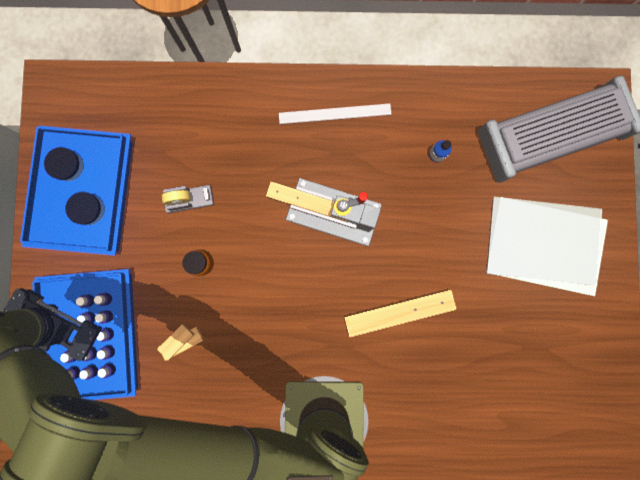

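The scene view shows the clamp at about (300,285) with the batten sticking out to the right (to 378,290). The top view shows the clamp near (335,210), the red knob at (362,197) and the batten's outer end at (269,190). Next I'll measure these.

```bash
cat > h.py <<'E'
import numpy as np,cv2
def load(n): return dict(np.load(n+".npz"))
def ray(d,px,z):
    K=d["mtx"];T=d["camera_from_world"];R=T[:3,:3];c=-R.T@T[:3,3]
    v=R.T@np.linalg.inv(K)@np.array([px[0],px[1],1.]);return c+v*(z-c[2])/v[2]
def cloud(d):
    K=d["mtx"];T=d["camera_from_world"];z=d["range_z"];v,u=np.mgrid[:480,:640]
    P=np.stack([(u-K[0,2])/K[0,0]*z,(v-K[1,2])/K[1,1]*z,z],-1)
    W=(P-T[:3,3])@T[:3,:3];W[z<=0]=np.nan;return W
E
python3 - <<'E'
from h import *
d=load("top0");W=cloud(d)
im=d["img"][:,:,::-1].copy()
cv2.imwrite("pics/topc.png",cv2.resize(im[165:255,255:390],None,fx=5.9,fy=5.9,interpolation=cv2.INTER_CUBIC))
s=load("scene0");ims=s["img"][:,:,::-1].copy()
cv2.imwrite("pics/scc.png",cv2.resize(ims[220:330,240:390],None,fx=5.3,fy=5.3,interpolation=cv2.INTER_CUBIC))
hsv=cv2.cvtColor(im,cv2.COLOR_BGR2HSV)
sub=np.zeros((480,640),bool);sub[165:255,255:390]=1
red=sub&((hsv[...,0]<6)|(hsv[...,0]>174))&(hsv[...,1]>180)&(hsv[...,2]>130)
print("red",red.sum(),np.argwhere(red).mean(0)[::-1],np.nanmedian(W[red],0),np.nanmax(W[red][:,2]))
# batten top by height & position
bm=sub&(W[...,2]>.06)&(W[...,2]<.08);print("bm",bm.sum(),np.nanmedian(W[bm],0))
base=sub&(W[...,2]>.008)
m=base.astype(np.uint8)
# base outline
cs,_=cv2.findContours(m,0,2);c=max(cs,key=cv2.contourArea);print(cv2.minAreaRect(c))
for lo,hi in [(0.005,.03),(.03,.045),(.045,.055),(.055,.062),(.062,.08),(.1,.17),(.17,.3)]:
    q=sub&(W[...,2]>lo)&(W[...,2]<hi);print(lo,hi,q.sum(),np.nanmedian(W[q],0) if q.any() else 0)
E
```

```text
red 65 [362.8        195.89230769] [ 0.5622459  -0.07995686  0.23768874] 0.24318688579845624
bm 1129 [0.57863544 0.06370445 0.06911966]
((322.0277404785156, 204.74557495117188), (113.32575988769531, 50.188560485839844), 17.52556800842285)
0.005 0.03 1912 [ 0.52927726 -0.0028788   0.01683705]
0.03 0.045 49 [ 0.52501459 -0.02342845  0.03799557]
0.045 0.055 133 [0.54661227 0.00841548 0.05218103]
0.055 0.062 235 [0.55116333 0.02417397 0.05806817]
0.062 0.08 1081 [0.57907302 0.0659773  0.06925518]
0.1 0.17 832 [ 0.53239911 -0.0785378   0.15184324]
0.17 0.3 276 [ 0.55512028 -0.05641193  0.18702474]
```

View pics/topc.png

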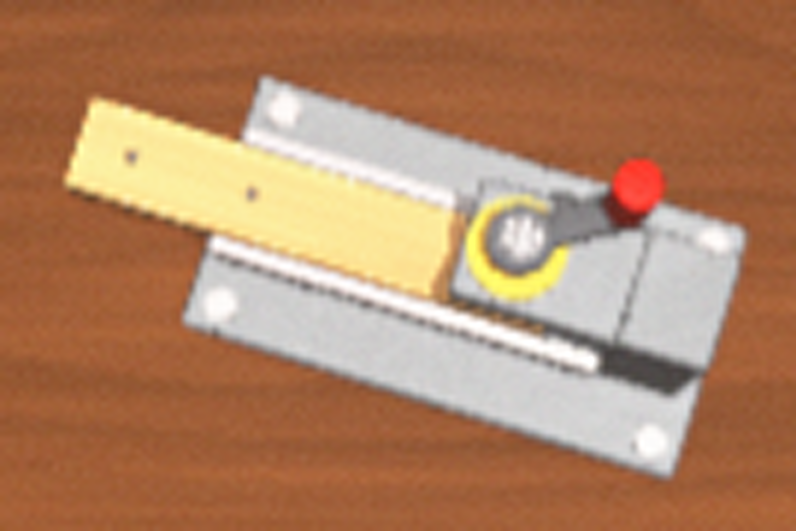

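View pics/scc.png

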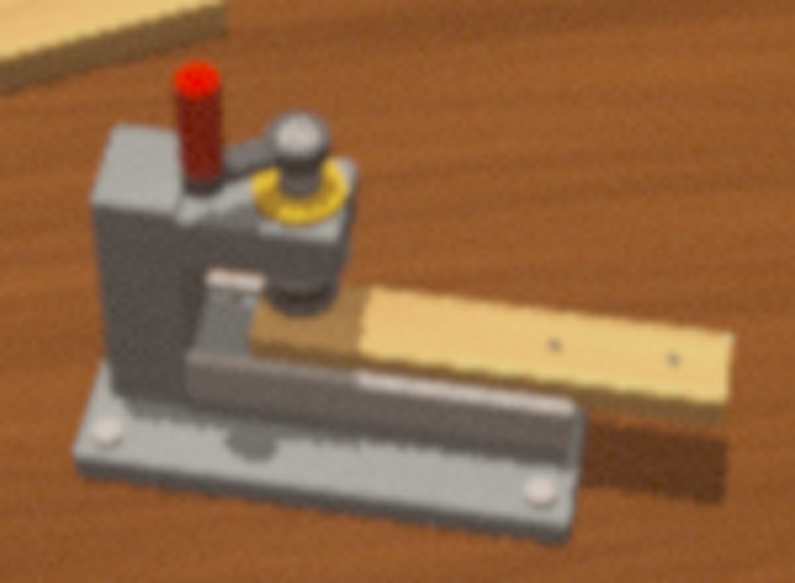

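The enlarged crops show the batten's outer corners at about (92,98) and (66,184), the base corners, the screw cap at (522,235) and the knob top at (638,185) in the 5.9x top crop.

```bash
python3 - <<'E'
from h import *
d=load("top0");W=cloud(d)
p=lambda x,y:(x/5.9+255-.4,y/5.9+165-.4)
B=[ray(d,p(*c),.016)[:2] for c in [(185,325),(262,77),(745,230),(672,478)]]
for b in B: print("base",b.round(4))
print("len",np.linalg.norm(B[3]-B[0]),np.linalg.norm(B[2]-B[1]),"w",np.linalg.norm(B[1]-B[0]),np.linalg.norm(B[3]-B[2]))
y=(B[0]-B[3])+(B[1]-B[2]);y/=np.linalg.norm(y);x=np.array([y[1],-y[0]])
print("yaxis",y,"yaw of y",np.degrees(np.arctan2(y[1],y[0])))
cen=sum(B)/4;print("cen",cen)
bo=[ray(d,p(*c),.07)[:2] for c in [(92,98),(66,184)]];print("batten outer",bo,np.mean(bo,0))
u,v=map(int,p(522,235));zs=np.nanmedian(W[v-2:v+3,u-2:u+3,2]);print("cap z",zs, np.nanmedian(W[v-2:v+3,u-2:u+3].reshape(-1,3),0))
sp=ray(d,p(522,235),zs)[:2];print("spindle",sp)
u,v=map(int,p(638,183));print(np.round(W[v-4:v+5,u-4:u+5,2],3))
for z in(.22,.23,.24):print("knob",z,ray(d,p(638,183),z))
for n,o in(("cen",cen-y*.0125),("sp",sp)):
  print(n,o,[((b-o)@x,(b-o)@y) for b in bo])
  k=ray(d,p(638,183),.237)[:2]-o;print("knob clamp",k@x,k@y,np.linalg.norm(k),np.arctan2(-k@y,k@x))
# scene knob
s=load("scene0");ims=s["img"][:,:,::-1].copy();Ws=cloud(s)
pt=lambda x,y:(x/5.3+240-.4,y/5.3+220-.4)
for z in(.22,.23,.24):print("scene knob",z,ray(s,pt(197,80),z))
for c in [(733,333),(728,398)]:pass
print("scene batten outer top", ray(s,pt(735,335),.07), ray(s,pt(722,400),.07))
u,v=map(int,pt(300,132));print("scene cap",Ws[v,u])
E
```

```text
base [0.5294 0.1077]
base [0.6443 0.0744]
base [ 0.5763 -0.1478]
base [ 0.4622 -0.1148]
len 0.23241532171296694 0.23230897060222097 w 0.11966948380550088 0.11873282854699668
yaxis [0.29093154 0.95674387] yaw of y 73.08626578583436
cen [ 0.55306421 -0.02011381]
batten outer [array([0.6237019 , 0.14686434]), array([0.58532467, 0.15751441])] [0.60451329 0.15218938]
cap z 0.1859560779529785 [ 0.55015769 -0.03746257  0.18595608]
spindle [ 0.54928478 -0.03761807]
[[-0.002 -0.004 -0.005  0.002  0.002 -0.     0.002 -0.004 -0.003]
 [ 0.    -0.001  0.     0.239  0.242  0.238  0.236  0.236 -0.004]
 [-0.001 -0.004  0.237  0.24   0.238  0.24   0.237  0.24   0.238]
 [ 0.001  0.239  0.236  0.238  0.24   0.24   0.238  0.239  0.238]
 [ 0.003  0.237  0.238  0.242  0.235  0.237  0.243  0.243  0.24 ]
 [ 0.227  0.238  0.24   0.235  0.241  0.237  0.236  0.232  0.24 ]
 [ 0.222  0.236  0.235  0.238  0.24   0.239  0.235  0.238  0.241]
 [ 0.222  0.233  0.238  0.238  0.239  0.237  0.241  0.237  0.236]
 [ 0.212  0.218  0.231  0.241  0.238  0.235  0.236  0.236  0.021]]
knob 0.22 [ 0.56556276 -0.08099869  0.22   
[... 226 characters left out ...]
40997034), np.float64(0.19183030193551787))]
knob clamp 0.026706093149527637 -0.04148038807883482 0.049333943755613015 0.9987746126473627
sp [ 0.54928478 -0.03761807] [(np.float64(0.01752636861922359), np.float64(0.19815270209840247)), (np.float64(-0.022289250243372288), np.float64(0.19717694790517576))]
knob clamp 0.025229491347152383 -0.03613374210917693 0.04407010951255445 0.9612624588975391
scene knob 0.22 [ 0.54421088 -0.07768872  0.22      ]
scene knob 0.23 [ 0.55485995 -0.07806512  0.23      ]
scene knob 0.24 [ 0.56550901 -0.07844152  0.24      ]
scene batten outer top [0.58645165 0.16159981 0.07      ] [0.62366315 0.14696736 0.07      ]
scene cap [ 0.5464618  -0.03491383  0.18773461]
```

```bash
cat >> h.py <<'E'
from scipy.spatial.transform import Rotation as Rn
Y=np.array([.2909,.9567]);X=np.array([.9567,-.2909]);O=np.array([.5493,-.0360])
def c2w(x,y): return O+X*x+Y*y
def w2c(p): p=np.asarray(p)[:2]-O;return np.array([p@X,p@Y])
def st():
    from plant import r
    s=r.get_state();R=Rn.from_quat(s["eef_rot"]).as_matrix()
    return s,R
def show(tgt=None):
    s,R=st();print("t",round(float(s["clock"]),2),"tcp",s["tool_pos"].round(4),"clamp",w2c(s["tool_pos"]).round(4),"F",s["contact_force"].round(1),"op",round(float(s["opening"]),3))
    if tgt is not None: print("delta tool mm",(R.T@(np.array(tgt)-s["tool_pos"])*1000).round(1))
E
python3 - <<'E'
from h import *
s,R=st();print(R.round(3))
d=load("top0")
for n,p,z in(("disp right",(213,195),.05),("jar",(195,262),.085),("bottle",(443,146),.11)):print(n,ray(d,p,z))
for sg in(1,-1):
  xt=sg*np.array([*X,0]);yt=np.array([0,0,-1.]);zt=np.cross(xt,yt)
  G=np.stack([xt,yt,zt],1);print(sg,"z",zt.round(2),"rotvec tool",Rn.from_matrix(R.T@G).as_rotvec().round(3))
tg=c2w(0,.240);show([*tg,.24])
E
```

```text
[[ 0.446 -0.001 -0.895]
 [ 0.895 -0.002  0.446]
 [-0.002 -1.    -0.   ]]
disp right [0.5887132  0.29849224 0.05      ]
jar [0.41148071 0.33157783 0.085     ]
bottle [ 0.71248545 -0.29376617  0.11      ]
1 z [0.29 0.96 0.  ] rotvec tool [ 1.000e-03  1.403e+00 -1.000e-03]
-1 z [-0.29 -0.96 -0.  ] rotvec tool [-1.000e-03 -1.738e+00 -1.000e-03]
t 0.1 tcp [0.2788 0.5587 0.238 ] clamp [-0.4318  0.4903] F [-0.5  0.  -0.9] op 0.999
delta tool mm [-174.8   -1.7 -467.5]
```

```bash
python3 -m inch '[[-13,0,-35,0,0,0],[-13,0,-35,0,0,0],[-13,0,-35,0,0,0],[-13,0,-35,0,0,0],[-13,0,-35,0,0,0],[-13,0,-35,0,0,0],[-13,0,-35,0,0,0],[-13,0,-35,0,0,0],[-13,0,-35,0,0,0],[-13,0,-35,0,0,0],[-13,0,-35,0,0,0],[-13,0,-35,0,0,0]]' 0 20
python3 -m inch '[[0,0,0,0,0.117,0],[0,0,0,0,0.117,0],[0,0,0,0,0.117,0],[0,0,0,0,0.117,0],[0,0,0,0,0.117,0],[0,0,0,0,0.117,0],[0,0,0,0,0.117,0],[0,0,0,0,0.117,0],[0,0,0,0,0.117,0],[0,0,0,0,0.117,0],[0,0,0,0,0.117,0],[0,0,0,0,0.117,0]]'
python3 - <<'E'
from h import *
s,R=st();print(s["q"].round(2));print(R.round(3))
xt=np.array([*X,0]);yt=np.array([0,0,-1.]);zt=np.cross(xt,yt)
print(Rn.from_matrix(R.T@np.stack([xt,yt,zt],1)).as_rotvec().round(3))
show([*c2w(0,.228),.056])
E
```

```text
clock: 1.1
tool_pos: [0.586, 0.2304, 0.2383]
eef_rot: [-0.601, -0.372, 0.372, 0.601]
contact_force: [-0.5, 0.1, -0.1]
opening: 0.115
clock: 2.1
tool_pos: [0.5848, 0.2322, 0.2383]
eef_rot: [0.699, -0.107, 0.106, -0.699]
contact_force: [-0.5, -0.2, -0.3]
opening: 0.006
[-0.54  0.7   0.17  1.56 -0.14  0.89 -0.63]
[[ 0.955 -0.001  0.297]
 [-0.297 -0.     0.955]
 [-0.001 -1.    -0.001]]
[ 0.001 -0.006 -0.001]
t 2.1 tcp [0.5848 0.2322 0.2383] clamp [-0.044   0.2669] F [-0.5 -0.2 -0.3] op 0.006
delta tool mm [ 44.5 182.2 -38.5]
```

```bash
python3 -m inch '[[10,30,-8,0,0,0],[10,30,-8,0,0,0],[10,30,-8,0,0,0],[10,30,-8,0,0,0],[4,30,-6,0,0,0],[0,16,0,0,0,0],[0,16,0,0,0,0],[0,0,0,0,0,0]]'
python3 - <<'E'
from h import *
show([*c2w(0,.179),.056])
from plant import r
d=r.snapshot("scene");cv2.imwrite("pics/s1.png",d["img"][180:400,200:480,::-1])
E
```

```text
clock: 2.77
tool_pos: [0.6134, 0.1821, 0.0529]
eef_rot: [0.7, -0.107, 0.102, -0.698]
contact_force: [-0.7, 0.2, -0.3]
opening: 0.004
t 2.77 tcp [0.6134 0.1821 0.0529] clamp [-0.0021  0.2273] F [-0.7  0.2 -0.3] op 0.004
delta tool mm [  2.1  -2.9 -48.4]
```

View pics/s1.png

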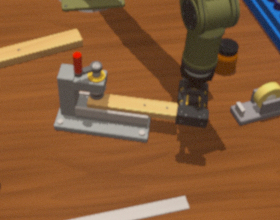

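The gripper is just beyond the batten's outer end, at about (180,110) in the crop. I'll push now.

```bash
python3 -m inch '[[0,0,-5,0,0,0],[0,0,-5,0,0,0],[0,0,-5,0,0,0],[0,0,-5,0,0,0],[0,0,-5,0,0,0],[0,0,-5,0,0,0]]'
python3 -m inch '[[0,0,-4,0,0,0],[0,0,-3,0,0,0],[0,0,-3,0,0,0]]'
python3 -m inch '[[0,0,-2,0,0,0],[0,0,-2,0,0,0]]'
python3 -c "
from h import *
show()"
```

```text
clock: 3.32
tool_pos: [0.6081, 0.1546, 0.0576]
eef_rot: [-0.699, 0.104, -0.105, 0.7]
contact_force: [1.0, 2.6, 0.4]
opening: 0.003
clock: 3.57
tool_pos: [0.6047, 0.1448, 0.0569]
eef_rot: [-0.699, 0.104, -0.104, 0.7]
contact_force: [0.8, 1.7, 0.9]
opening: 0.004
clock: 3.73
tool_pos: [0.6034, 0.141, 0.0567]
eef_rot: [-0.699, 0.104, -0.104, 0.7]
contact_force: [1.0, 2.0, 1.4]
opening: 0.008
t 3.73 tcp [0.6034 0.141  0.0567] clamp [0.0003 0.185 ] F [1.  2.  1.4] op 0.008
```

```bash
python3 -m inch '[[0,0,-2,0,0,0],[0,0,-2,0,0,0]]'
python3 -m inch '[[0,0,-2,0,0,0],[0,0,-1,0,0,0]]'
python3 -m inch '[[0,0,-1,0,0,0],[0,0,-1,0,0,0]]'
python3 -c "
from h import *
show()"
```

```text
clock: 3.9
tool_pos: [0.6022, 0.1372, 0.0567]
eef_rot: [-0.699, 0.104, -0.104, 0.699]
contact_force: [0.3, 1.8, 1.2]
opening: 0.005
clock: 4.07
tool_pos: [0.6019, 0.1362, 0.0567]
eef_rot: [-0.698, 0.103, -0.104, 0.701]
contact_force: [2.1, 6.8, -0.9]
opening: 0.009
clock: 4.23
tool_pos: [0.6019, 0.1362, 0.0569]
eef_rot: [-0.698, 0.103, -0.104, 0.701]
contact_force: [2.7, 8.9, -0.8]
opening: 0.005
t 4.23 tcp [0.6019 0.1362 0.0569] clamp [0.0002 0.18  ] F [ 2.7  8.9 -0.8] op 0.005
```

Resistance begins at TCP clamp-y 0.180. I expected 0.179, so the batten is home. I'll press a little more, then retract and go up to the knob.

```bash
python3 -m inch '[[0,0,-1,0,0,0],[0,0,-1,0,0,0],[0,0,0,0,0,0]]'
python3 -m inch '[[0,0,15,0,0,0],[0,0,25,0,0,0],[0,-40,0,0,0,0],[0,-40,0,0,0,0],[0,-40,0,0,0,0],[0,-40,0,0,0,0],[0,-40,0,0,0,0],[0,0,-1,0,0,0]]' 50 45
python3 - <<'E'
from h import *
show([.563,-.0795,.275])
from plant import r
d=r.snapshot("top");cv2.imwrite("pics/t2.png",cv2.resize(d["img"][165:255,255:390,::-1],None,fx=5.9,fy=5.9,interpolation=cv2.INTER_CUBIC))
d=r.snapshot("scene");cv2.imwrite("pics/s2.png",cv2.resize(d["img"][220:330,240:390,::-1],None,fx=5.3,fy=5.3,interpolation=cv2.INTER_CUBIC))
E
```

```text
clock: 4.48
tool_pos: [0.6019, 0.1362, 0.0571]
eef_rot: [-0.697, 0.102, -0.104, 0.702]
contact_force: [2.5, 11.0, -0.0]
opening: 0.009
clock: 5.15
tool_pos: [0.6158, 0.1678, 0.2648]
eef_rot: [-0.698, 0.1, -0.109, 0.701]
contact_force: [1.2, 0.4, 0.2]
opening: 0.562
t 5.15 tcp [0.6158 0.1678 0.2648] clamp [0.0043 0.2143] F [1.2 0.4 0.2] op 0.562
delta tool mm [  22.1  -11.5 -251.9]
```

View pics/s2.png

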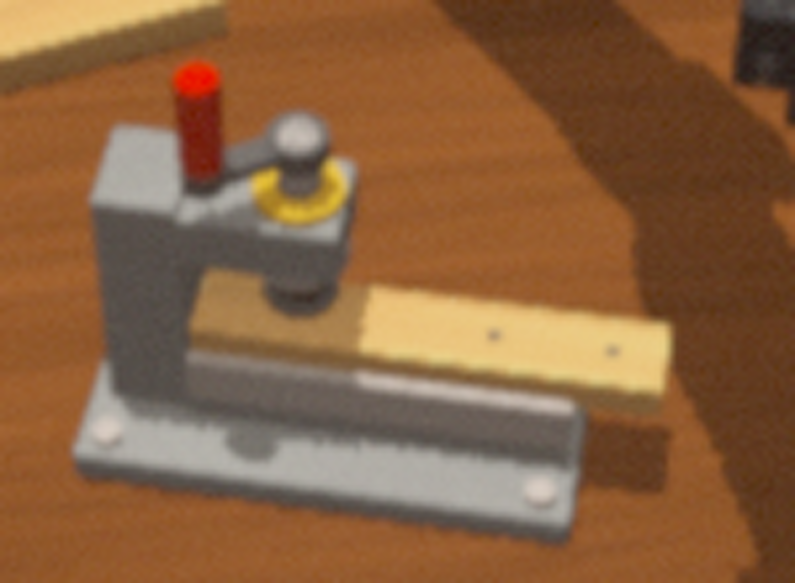

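View pics/t2.png

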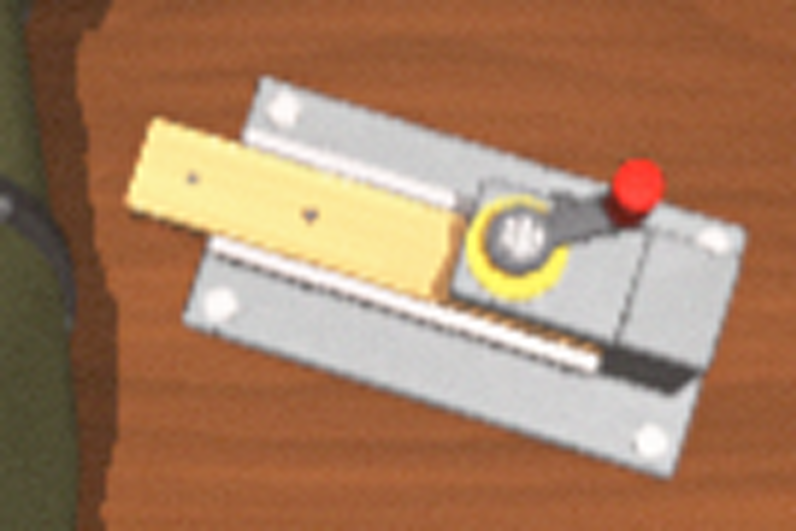

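In the scene crop the batten's inner end now meets the column at about (190,310), and the knob hasn't moved. Next I'll move above the knob.

```bash
python3 -m inch '[[2,-3,-25,0,0,0],[2,-3,-30,0,0,0],[3,-3,-36,0,0,0],[3,-2,-36,0,0,0],[3,0,-36,0,0,0],[3,0,-36,0,0,0],[3,0,-30,0,0,0],[3,0,-20,0,0,0],[0,0,-3,0,0,0],[0,0,0,0,0,0]]' 50 45
python3 - <<'E'
from h import *
s,R=st()
xt=np.array([*X,0]);yt=np.array([0,0,-1.]);zt=np.cross(xt,yt)
print(Rn.from_matrix(R.T@np.stack([xt,yt,zt],1)).as_rotvec().round(3))
show([.563,-.0795,.197])
from plant import r
d=r.snapshot("wrist");cv2.imwrite("pics/w3.png",d["img"][:,:,::-1])
np.savez("w3.npz",**d);print(d["tool_from_camera"].round(3))
E
```

```text
clock: 6.08
tool_pos: [0.5574, -0.0812, 0.266]
eef_rot: [0.7, -0.107, 0.104, -0.699]
contact_force: [0.4, 0.1, -0.3]
opening: 0.569
[ 0.002 -0.004 -0.004]
t 6.08 tcp [ 0.5574 -0.0812  0.266 ] clamp [ 0.0209 -0.0409] F [ 0.4  0.1 -0.3] op 0.569
delta tool mm [ 5.1 68.9  3.4]
[[ 1.    -0.    -0.    -0.001]
 [ 0.    -0.313  0.95  -0.146]
 [-0.    -0.95  -0.313  0.081]
 [ 0.     0.     0.     1.   ]]
```

View pics/w3.png

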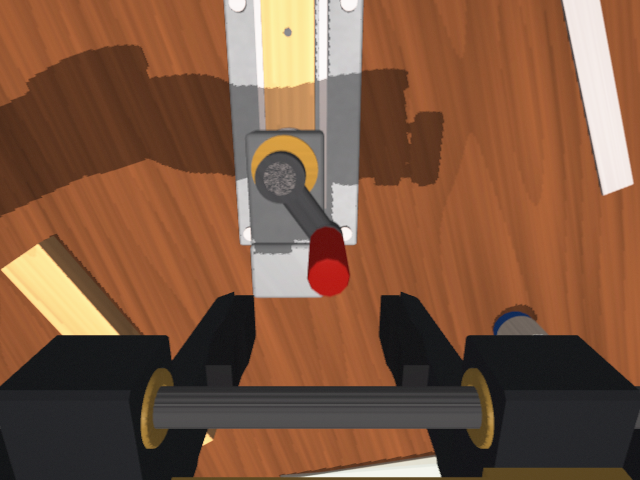

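The wrist view shows the knob top at about (329,277) between the fingers and a little to the right, with the screw cap at (280,177). I'll measure from this view.

```bash
python3 - <<'E'
from h import *
d=load("w3");s,R=st();T=d["tool_from_camera"];K=d["mtx"]
def wr(p,z):
    v=R@T[:3,:3]@np.linalg.inv(K)@np.array([p[0],p[1],1.]);c=R@T[:3,3]+s["tool_pos"]
    return c+v*(z-c[2])/v[2]
hsv=cv2.cvtColor(d["img"],cv2.COLOR_RGB2HSV)
m=((hsv[...,0]<6)|(hsv[...,0]>174))&(hsv[...,1]>180)&(hsv[...,2]>170)
a=np.argwhere(m);print(len(a),a.mean(0)[::-1],a.min(0),a.max(0))
k=wr((329,277),.238);print("knob",k,w2c(k)); c=wr((280,177),.187);print("cap",c,w2c(c));print(np.linalg.norm((k-c)[:2]))
print("med",d["range_z"][277,329])
show([*k[:2],.197])
E
```

```text
1098 [328.33788707 277.52823315] [260 309] [295 347]
knob [ 0.56311419 -0.07658842  0.238     ] [ 0.02502321 -0.03481239]
cap [ 0.54905498 -0.03308043  0.187     ] [-0.00108371  0.00272187]
0.045723146206253035
med 0.18873623
t 6.13 tcp [ 0.5582 -0.079   0.2662] clamp [ 0.021  -0.0386] F [0.3 0.6 0.1] op 0.568
delta tool mm [ 4.2 69.2  3.8]
```

```bash
python3 -m inch '[[4.5,0,2.5,0,0,0],[0,22,0,0,0,0],[0,24,0,0,0,0],[0,22,0,0,0,0],[0,0,0,0,0,0]]' 50 45
python3 -m inch '[[0,0,0,0,0,0],[0,0,0,0,0,0],[0,0,0,0,0,0],[0,0,0,0,0,0],[0,0,0,0,0,0],[0,0,0,0,0,0]]' 0 45
python3 - <<'E'
from h import *
show()
from plant import r
d=r.snapshot("wrist");cv2.imwrite("pics/w4.png",d["img"][:,:,::-1])
E
```

```text
clock: 6.55
tool_pos: [0.562, -0.0755, 0.1956]
eef_rot: [-0.699, 0.106, -0.1, 0.7]
contact_force: [-0.6, -0.1, 0.1]
opening: 0.571
clock: 7.05
tool_pos: [0.5638, -0.0784, 0.2007]
eef_rot: [-0.699, 0.104, -0.104, 0.7]
contact_force: [-2.4, 0.7, 5.4]
opening: 0.213
t 7.05 tcp [ 0.5638 -0.0784  0.2007] clamp [ 0.0262 -0.0363] F [-2.4  0.7  5.4] op 0.213
```

View pics/w4.png

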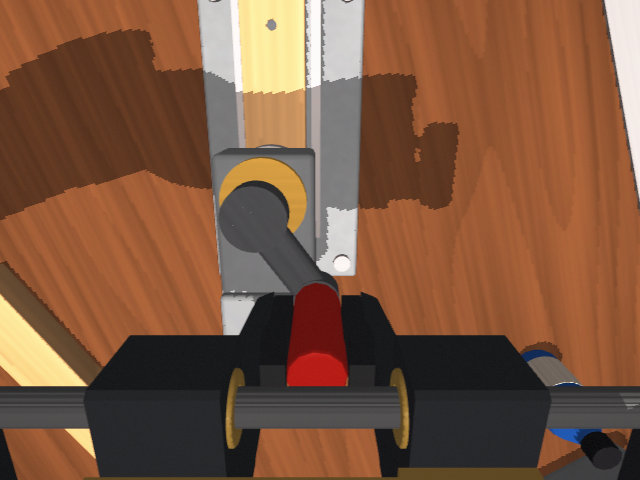

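The fingers hold the knob, which is at about (318,340) in the image between the pads. Now a row table for the circular path.

```bash
cat > tab.py <<'E'
import sys
from h import *
a,da,n=float(sys.argv[1]),float(sys.argv[2]),int(sys.argv[3])
f=lambda a:np.array([45*np.cos(a),3.2*a,-45*np.sin(a)])
for i in range(n): print((f(a+da)-f(a)).round(1).tolist(),round(a+da,3)); a+=da
E
python3 tab.py 0.945 .12 12
```

```text
[-4.6, 0.4, -2.9] 1.065
[-4.9, 0.4, -2.3] 1.185
[-5.1, 0.4, -1.7] 1.305
[-5.3, 0.4, -1.1] 1.425
[-5.4, 0.4, -0.5] 1.545
[-5.4, 0.4, 0.2] 1.665
[-5.3, 0.4, 0.8] 1.785
[-5.2, 0.4, 1.5] 1.905
[-5.0, 0.4, 2.1] 2.025
[-4.7, 0.4, 2.7] 2.145
[-4.3, 0.4, 3.2] 2.265
[-3.9, 0.4, 3.7] 2.385
```

```bash
cat > fb.py <<'E'
from h import *
import json,os
show()
s,R=st();c=w2c(s["tool_pos"])*1000;F=s["contact_force"];f=np.array([F[:2]@X,F[:2]@Y])
L=json.load(open("log.json")) if os.path.exists("log.json") else []
L.append([*c,s["tool_pos"][2]*1000,*f,F[2],float(s["clock"])]);json.dump(L,open("log.json","w"))
P=np.array(L)[:,:2]
cen=np.zeros(2)
if len(P)>=3:
    from scipy.optimize import least_squares
    # fixed radius 45, weak prior at 0
    cen=least_squares(lambda q:np.r_[np.hypot(*(P-q).T)-45,q*.1],[0,0]).x
    print("centre fit",cen.round(1),"resid",(np.hypot(*(P-cen).T)-45).round(1))
e=c-cen;a=np.arctan2(-e[1],e[0]);u=e/np.hypot(*e);t=np.array([-np.sin(a),-np.cos(a)])
print("a",round(a,3),round(a+2*np.pi,3),"r",np.hypot(*e).round(1),"F radial",round(f@u,1),"F tang resist",round(-f@t,1))
E
python3 fb.py
python3 -m inch '[[-4.6,0.4,-2.9,0,0,0],[-4.9,0.4,-2.3,0,0,0],[-5.1,0.4,-1.7,0,0,0],[-5.3,0.4,-1.1,0,0,0]]'; python3 fb.py
```

```text
t 7.1 tcp [ 0.5638 -0.0783  0.2007] clamp [ 0.0262 -0.0363] F [-2.4  0.8  5.9] op 0.214
a 0.945 7.228 r 44.8 F radial -1.6 F tang resist -2.0
clock: 7.43
tool_pos: [0.549, -0.0805, 0.1999]
eef_rot: [-0.699, 0.099, -0.109, 0.7]
contact_force: [10.4, -0.9, -3.2]
opening: 0.213
t 7.43 tcp [ 0.549  -0.0805  0.1999] clamp [ 0.0127 -0.0427] F [10.4 -0.9 -3.2] op 0.213
a 1.282 7.565 r 44.5 F radial 0.9 F tang resist 10.4
```

```bash
python3 -m inch '[[-5.4,0.4,-0.5,0,0,0],[-5.4,0.4,0.2,0,0,0],[-5.3,0.4,0.8,0,0,0],[-5.2,0.4,1.5,0,0,0]]'; python3 fb.py
python3 -m inch '[[-5.0,0.4,2.1,0,0,0],[-4.7,0.4,2.7,0,0,0],[-4.3,0.4,3.2,0,0,0]]'; python3 fb.py; python3 tab.py 2.265 .12 16
```

```text
clock: 7.77
tool_pos: [0.5286, -0.0752, 0.1983]
eef_rot: [0.7, -0.1, 0.11, -0.699]
contact_force: [8.8, -5.4, -1.0]
opening: 0.217
t 7.77 tcp [ 0.5286 -0.0752  0.1983] clamp [-0.0084 -0.0435] F [ 8.8 -5.4 -1. ] op 0.217
centre fit [0.4 0.6] resid [ 0. -0. -0.]
a 1.769 8.052 r 45.0 F radial 0.6 F tang resist 10.3
clock: 8.02
tool_pos: [0.5159, -0.0651, 0.1971]
eef_rot: [0.701, -0.102, 0.109, -0.698]
contact_force: [4.4, -7.9, 1.7]
opening: 0.213
t 8.02 tcp [ 0.5159 -0.0651  0.1971] clamp [-0.0235 -0.0376] F [ 4.4 -7.9  1.7] op 0.213
centre fit [0.4 0.6] resid [ 0. -0. -0.  0.]
a 2.13 8.413 r 45.0 F radial 1.8 F tang resist 8.9
[-3.9, 0.4, 3.7] 2.385
[-3.5, 0.4, 4.1] 2.505
[-2.9, 0.4, 4.5] 2.625
[-2.4, 0.4, 4.8] 2.745
[-1.8, 0.4, 5.1] 2.865
[-1.2, 0.4, 5.3] 2.985
[-0.5, 0.4, 5.4] 3.105
[0.1, 0.4, 5.4] 3.225
[0.8, 0.4, 5.3] 3.345
[1.4, 0.4, 5.2] 3.465
[2.0, 0.4, 5.0] 3.585
[2.6, 0.4, 4.7] 3.705
[3.2, 0.4, 4.4] 3.825
[3.7, 0.4, 4.0] 3.945
[4.1, 0.4, 3.5] 4.065
[4.5, 0.4, 3.0] 4.185
```

```bash
python3 -m inch '[[-3.9,0.4,3.7,0,0,0],[-3.5,0.4,4.1,0,0,0],[-2.9,0.4,4.5,0,0,0]]'; python3 fb.py
python3 -m inch '[[-2.4,0.4,4.8,0,0,0],[-1.8,0.4,5.1,0,0,0],[-1.2,0.4,5.3,0,0,0]]'; python3 fb.py
```

```text
clock: 8.27
tool_pos: [0.5075, -0.051, 0.1958]
eef_rot: [0.701, -0.104, 0.108, -0.697]
contact_force: [0.4, -11.1, 6.3]
opening: 0.213
t 8.27 tcp [ 0.5075 -0.051   0.1958] clamp [-0.0356 -0.0265] F [  0.4 -11.1   6.3] op 0.213
centre fit [0.4 0.6] resid [ 0. -0. -0. -0.  0.]
a 2.496 8.779 r 45.0 F radial 3.4 F tang resist 10.6
clock: 8.52
tool_pos: [0.5048, -0.0346, 0.1945]
eef_rot: [0.701, -0.105, 0.107, -0.697]
contact_force: [-3.1, -8.3, 11.5]
opening: 0.213
t 8.52 tcp [ 0.5048 -0.0346  0.1945] clamp [-0.043  -0.0116] F [-3.1 -8.3 11.5] op 0.213
centre fit [0.3 0.6] resid [ 0.1 -0.  -0.  -0.  -0.   0. ]
a 2.867 9.15 r 45.0 F radial 2.9 F tang resist 8.4
```

```bash
python3 -m inch '[[-0.5,0.4,5.4,0,0,0],[0.1,0.4,5.4,0,0,0],[0.8,0.4,5.3,0,0,0]]'; python3 fb.py
```

```text
clock: 8.77
tool_pos: [0.5081, -0.0184, 0.1932]
eef_rot: [0.701, -0.106, 0.105, -0.698]
contact_force: [-7.8, -5.7, 15.0]
opening: 0.215
t 8.77 tcp [ 0.5081 -0.0184  0.1932] clamp [-0.0445  0.0049] F [-7.8 -5.7 15. ] op 0.215
centre fit [0.3 0.6] resid [ 0.1 -0.  -0.  -0.  -0.   0.   0. ]
a -3.046 3.238 r 45.0 F radial 5.1 F tang resist 8.3
```

```bash
python3 -m inch '[[1.2,0.2,5.2,0,0,0],[1.8,0.2,5.1,0,0,0],[2.5,0.2,4.9,0,0,0]]'; python3 fb.py
```

```text
clock: 9.02
tool_pos: [0.5169, -0.0046, 0.1921]
eef_rot: [0.701, -0.107, 0.104, -0.698]
contact_force: [-7.6, -5.5, 9.9]
opening: 0.21
t 9.02 tcp [ 0.5169 -0.0046  0.1921] clamp [-0.0401  0.0206] F [-7.6 -5.5  9.9] op 0.21
centre fit [0.3 0.6] resid [ 0.1  0.  -0.  -0.  -0.   0.   0.   0.1]
a -2.682 3.601 r 45.1 F radial 1.8 F tang resist 9.2
```

```bash
python3 -m inch '[[3.0,0.2,4.6,0,0,0],[3.6,0.2,4.2,0,0,0]]'; python3 fb.py
```

```text
clock: 9.18
tool_pos: [0.5253, 0.0023, 0.1914]
eef_rot: [0.701, -0.107, 0.103, -0.698]
contact_force: [-8.0, -4.5, 9.9]
opening: 0.216
t 9.18 tcp [0.5253 0.0023 0.1914] clamp [-0.0341  0.0297] F [-8.  -4.5  9.9] op 0.216
centre fit [0.3 0.6] resid [ 0.1  0.  -0.  -0.  -0.   0.   0.   0.1  0. ]
a -2.44 3.843 r 45.0 F radial 0.6 F tang resist 9.2
```

```bash
python3 tab.py 3.985 .12 28; python3 -m inch '[[4.0,0.3,3.8,0,0,0],[4.3,0.3,3.3,0,0,0],[4.7,0.3,2.8,0,0,0]]'; python3 fb.py
```

```text
[4.2, 0.4, 3.3] 4.105
[4.6, 0.4, 2.8] 4.225
[4.9, 0.4, 2.2] 4.345
[5.1, 0.4, 1.6] 4.465
[5.3, 0.4, 1.0] 4.585
[5.4, 0.4, 0.4] 4.705
[5.4, 0.4, -0.3] 4.825
[5.3, 0.4, -0.9] 4.945
[5.2, 0.4, -1.6] 5.065
[4.9, 0.4, -2.2] 5.185
[4.6, 0.4, -2.7] 5.305
[4.3, 0.4, -3.3] 5.425
[3.9, 0.4, -3.8] 5.545
[3.4, 0.4, -4.2] 5.665
[2.9, 0.4, -4.6] 5.785
[2.3, 0.4, -4.9] 5.905
[1.7, 0.4, -5.1] 6.025
[1.1, 0.4, -5.3] 6.145
[0.4, 0.4, -5.4] 6.265
[-0.2, 0.4, -5.4] 6.385
[-0.9, 0.4, -5.3] 6.505
[-1.5, 0.4, -5.2] 6.625
[-2.1, 0.4, -5.0] 6.745
[-2.7, 0.4, -4.7] 6.865
[-3.2, 0.4, -4.3] 6.985
[-3.7, 0.4, -3.9] 7.105
[-4.2, 0.4, -3.4] 7.225
[-4.5, 0.4, -2.9] 7.345
clock: 9.43
tool_pos: [0.5402, 0.0086, 0.1903]
eef_rot: [0.7, -0.107, 0.102, -0.698]
contact_force: [-9.3, -1.4, 8.5]
opening: 0.217
t 9.43 tcp [0.5402 0.0086 0.1903] clamp [-0.0217  0.04  ] F [-9.3 -1.4  8.5] op 0.217
centre fit [0.3 0.6] resid [ 0.1  0.  -0.  -0.  -0.  -0.  -0.   0.   0.   0.1]
a -2.08 4.204 r 45.1 F radial 0.6 F tang resist 9.4
```

```bash
python3 -m inch '[[4.9,0.3,2.2,0,0,0],[5.1,0.3,1.6,0,0,0],[5.3,0.4,1.0,0,0,0]]'; python3 fb.py
```

```text
clock: 9.68
tool_pos: [0.5559, 0.0092, 0.1891]
eef_rot: [0.7, -0.108, 0.102, -0.698]
contact_force: [-9.5, -2.1, 8.7]
opening: 0.213
t 9.68 tcp [0.5559 0.0092 0.1891] clamp [-0.0068  0.0452] F [-9.5 -2.1  8.7] op 0.213
centre fit [0.3 0.6] resid [ 0.1  0.1  0.   0.  -0.   0.  -0.   0.   0.   0.1  0.1]
a -1.73 4.554 r 45.1 F radial -3.4 F tang resist 9.2
```

```bash
python3 -m inch '[[5.4,0.4,0.4,0,0,0],[5.4,0.4,-0.3,0,0,0]]'; python3 fb.py
```

```text
clock: 9.85
tool_pos: [0.5661, 0.0066, 0.1883]
eef_rot: [0.7, -0.108, 0.102, -0.699]
contact_force: [-10.1, -1.7, 10.1]
opening: 0.211
t 9.85 tcp [0.5661 0.0066 0.1883] clamp [0.0037 0.0456] F [-10.1  -1.7  10.1] op 0.211
centre fit [0.3 0.7] resid [0.1 0.1 0.  0.  0.  0.  0.  0.  0.  0.1 0.1 0.1]
a -1.496 4.787 r 45.1 F radial -5.3 F tang resist 8.8
```

```bash
python3 -m inch '[[5.3,0.4,-0.9,0,0,0],[5.2,0.4,-1.6,0,0,0]]'; python3 fb.py
```

```text
clock: 10.02
tool_pos: [0.5752, 0.0018, 0.1876]
eef_rot: [0.7, -0.108, 0.101, -0.699]
contact_force: [-11.8, -0.1, 11.5]
opening: 0.211
t 10.02 tcp [0.5752 0.0018 0.1876] clamp [0.0138 0.0437] F [-11.8  -0.1  11.5] op 0.211
centre fit [0.3 0.7] resid [0.1 0.1 0.  0.  0.  0.  0.  0.  0.  0.  0.1 0.1 0.1]
a -1.267 5.017 r 45.1 F radial -6.8 F tang resist 9.7
```

```bash
python3 -m inch '[[4.7,0.2,-2.6,0,0,0],[4.4,0.2,-3.1,0,0,0]]'; python3 fb.py
```

```text
clock: 10.18
tool_pos: [0.5825, -0.0046, 0.187]
eef_rot: [-0.699, 0.107, -0.101, 0.7]
contact_force: [-9.5, 3.6, 8.4]
opening: 0.214
t 10.18 tcp [ 0.5825 -0.0046  0.187 ] clamp [0.0227 0.0397] F [-9.5  3.6  8.4] op 0.214
centre fit [0.3 0.7] resid [ 0.1  0.1  0.   0.   0.   0.   0.   0.   0.   0.   0.1  0.1  0.1 -0. ]
a -1.05 5.233 r 45.0 F radial -4.4 F tang resist 9.1
```

```bash
python3 -m inch '[[4.1,0.3,-3.5,0,0,0],[3.7,0.3,-4.0,0,0,0]]'; python3 fb.py
```

```text
clock: 10.35
tool_pos: [0.5885, -0.0125, 0.1864]
eef_rot: [-0.698, 0.106, -0.101, 0.701]
contact_force: [-7.7, 6.3, 6.1]
opening: 0.216
t 10.35 tcp [ 0.5885 -0.0125  0.1864] clamp [0.0306 0.0339] F [-7.7  6.3  6.1] op 0.216
centre fit [0.3 0.7] resid [ 0.1  0.1  0.   0.   0.   0.   0.   0.   0.   0.   0.1  0.1  0.1 -0.
 -0. ]
a -0.831 5.452 r 45.0 F radial -3.4 F tang resist 9.4
```

```bash
python3 -m inch '[[3.3,0.3,-4.3,0,0,0],[2.8,0.3,-4.7,0,0,0]]'; python3 fb.py
```

```text
clock: 10.52
tool_pos: [0.5925, -0.0215, 0.1858]
eef_rot: [-0.698, 0.106, -0.101, 0.701]
contact_force: [-4.9, 8.5, 4.9]
opening: 0.216
t 10.52 tcp [ 0.5925 -0.0215  0.1858] clamp [0.0371 0.0264] F [-4.9  8.5  4.9] op 0.216
centre fit [0.3 0.7] resid [ 0.1  0.1  0.   0.   0.   0.  -0.   0.   0.   0.   0.1  0.1  0.1 -0.
 -0.  -0. ]
a -0.61 5.673 r 45.0 F radial -2.1 F tang resist 9.6
```

```bash
python3 -m inch '[[2.2,0.4,-5.0,0,0,0],[1.6,0.4,-5.2,0,0,0]]'; python3 fb.py
```

```text
clock: 10.68
tool_pos: [0.5945, -0.0308, 0.1852]
eef_rot: [-0.697, 0.104, -0.102, 0.702]
contact_force: [-3.5, 12.0, 5.7]
opening: 0.212
t 10.68 tcp [ 0.5945 -0.0308  0.1852] clamp [0.0417 0.0181] F [-3.5 12.   5.7] op 0.212
centre fit [0.3 0.7] resid [ 0.1  0.1  0.   0.   0.   0.  -0.   0.   0.   0.   0.1  0.1  0.1 -0.
 -0.  -0.  -0. ]
a -0.399 5.884 r 45.0 F radial -2.2 F tang resist 12.3
```

```bash
python3 -m inch '[[1.0,0.4,-5.3,0,0,0],[0.4,0.4,-5.4,0,0,0]]'; python3 fb.py
```

```text
clock: 10.85
tool_pos: [0.5945, -0.04, 0.1846]
eef_rot: [-0.696, 0.103, -0.102, 0.703]
contact_force: [-0.4, 12.8, 3.7]
opening: 0.213
t 10.85 tcp [ 0.5945 -0.04    0.1846] clamp [0.0444 0.0093] F [-0.4 12.8  3.7] op 0.213
centre fit [0.3 0.7] resid [ 0.1  0.1  0.   0.   0.   0.  -0.   0.  -0.   0.   0.1  0.1  0.1 -0.
 -0.  -0.  -0.  -0. ]
a -0.193 6.09 r 45.0 F radial -1.7 F tang resist 12.7
```

```bash
python3 -m inch '[[-0.2,0.4,-5.4,0,0,0],[-0.9,0.4,-5.3,0,0,0]]'; python3 fb.py
```

```text
clock: 11.02
tool_pos: [0.5926, -0.0491, 0.1841]
eef_rot: [-0.696, 0.101, -0.104, 0.703]
contact_force: [5.1, 14.7, 0.5]
opening: 0.214
t 11.02 tcp [ 0.5926 -0.0491  0.1841] clamp [0.0452 0.0001] F [ 5.1 14.7  0.5] op 0.214
centre fit [0.3 0.7] resid [ 0.1  0.1  0.   0.  -0.   0.  -0.   0.  -0.   0.   0.1  0.1  0.1 -0.
 -0.  -0.  -0.  -0.  -0. ]
a 0.013 6.297 r 45.0 F radial 0.4 F tang resist 15.6
```

```bash
python3 -m inch '[[0,0,0,0,0,0],[0,0,0,0,0,0]]'; python3 fb.py
```

```text
clock: 11.18
tool_pos: [0.5922, -0.0503, 0.184]
eef_rot: [-0.696, 0.101, -0.104, 0.703]
contact_force: [2.4, 10.8, 0.5]
opening: 0.213
t 11.18 tcp [ 0.5922 -0.0503  0.184 ] clamp [ 0.0452 -0.0012] F [ 2.4 10.8  0.5] op 0.213
centre fit [0.3 0.7] resid [ 0.2  0.1  0.   0.  -0.  -0.  -0.   0.  -0.   0.   0.1  0.1  0.1 -0.
 -0.  -0.  -0.  -0.  -0.  -0. ]
a 0.042 6.326 r 45.0 F radial -1.3 F tang resist 11.0
```

The tangential resistance rose from about 9.3 N in free running to 15.6 N, starting near a≈5.6. That is about 6 N of excess, which matches snug. I'll ease off the load, let go and lift.

```bash
python3 -m inch '[[0,0,2,0,0,0],[0,0,2,0,0,0],[0,0,0,0,0,0]]'; python3 fb.py
```

```text
clock: 11.43
tool_pos: [0.5923, -0.0502, 0.1839]
eef_rot: [-0.698, 0.103, -0.104, 0.701]
contact_force: [2.2, 7.8, 1.4]
opening: 0.209
t 11.43 tcp [ 0.5923 -0.0502  0.1839] clamp [ 0.0452 -0.0011] F [2.2 7.8 1.4] op 0.209
centre fit [0.3 0.7] resid [ 0.2  0.1  0.   0.  -0.  -0.  -0.   0.  -0.   0.   0.1  0.1  0.1 -0.
 -0.  -0.  -0.  -0.  -0.  -0.  -0. ]
a 0.039 6.322 r 45.0 F radial -0.4 F tang resist 8.1
```

```bash
python3 -m inch '[[0,0,3,0,0,0],[0,0,2,0,0,0],[0,0,0,0,0,0]]'; python3 fb.py
python3 -m inch '[[0,0,0,0,0,0],[0,0,0,0,0,0],[0,0,0,0,0,0],[0,0,0,0,0,0]]' 50 45; python3 fb.py
```

```text
clock: 11.68
tool_pos: [0.5924, -0.05, 0.1838]
eef_rot: [0.7, -0.105, 0.105, -0.699]
contact_force: [-1.1, 0.2, 6.3]
opening: 0.214
t 11.68 tcp [ 0.5924 -0.05    0.1838] clamp [ 0.0453 -0.0008] F [-1.1  0.2  6.3] op 0.214
centre fit [0.3 0.7] resid [ 0.1  0.1  0.   0.  -0.   0.  -0.   0.  -0.   0.   0.1  0.1  0.1 -0.
 -0.  -0.  -0.  -0.  -0.  -0.  -0.   0. ]
a 0.034 6.317 r 45.0 F radial -1.1 F tang resist -0.1
clock: 12.02
tool_pos: [0.5922, -0.0489, 0.1829]
eef_rot: [0.699, -0.105, 0.104, -0.699]
contact_force: [0.2, 0.2, 0.6]
opening: 0.491
t 12.02 tcp [ 0.5922 -0.0489  0.1829] clamp [0.0448 0.0002] F [0.2 0.2 0.6] op 0.491
centre fit [0.2 0.7] resid [ 0.2  0.1  0.   0.  -0.  -0.  -0.1 -0.  -0.   0.   0.   0.1  0.1  0.
  0.   0.   0.   0.   0.   0.   0.   0.1 -0.4]
a 0.011 6.295 r 44.6 F radial 0.1 F tang resist 0.2
```

```bash
python3 -m inch '[[0,-10,0,0,0,0],[0,-25,0,0,0,0],[0,-30,0,0,0,0],[0,-30,0,0,0,0],[0,-30,30,0,0,0],[0,0,40,0,0,0],[0,0,40,0,0,0],[0,0,40,0,0,0],[0,0,40,0,0,0],[0,0,30,0,0,0],[0,0,0,0,0,0]]'
python3 - <<'E'
from h import *
show()
from plant import r
d=r.snapshot("top");cv2.imwrite("pics/t5.png",cv2.resize(d["img"][165:255,255:390,::-1],None,fx=5.9,fy=5.9,interpolation=cv2.INTER_CUBIC))
p=lambda x,y:(x/5.9+255-.4,y/5.9+165-.4)
d=r.snapshot("scene");cv2.imwrite("pics/s5.png",cv2.resize(d["img"][220:330,240:390,::-1],None,fx=5.3,fy=5.3,interpolation=cv2.INTER_CUBIC))
cv2.imwrite("pics/s5full.png",d["img"][:,:,::-1])
E
```

```text
clock: 12.93
tool_pos: [0.6564, 0.1717, 0.3074]
eef_rot: [-0.698, 0.101, -0.1, 0.702]
contact_force: [-1.1, 1.2, -0.1]
opening: 0.571
t 12.93 tcp [0.6564 0.1717 0.3074] clamp [0.042  0.2298] F [-1.1  1.2 -0.1] op 0.571
```

View pics/s5.png

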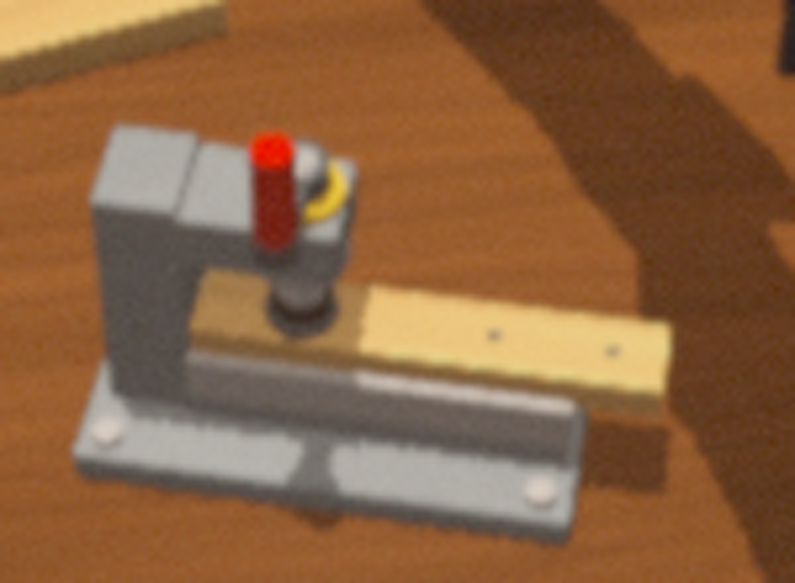

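View pics/t5.png

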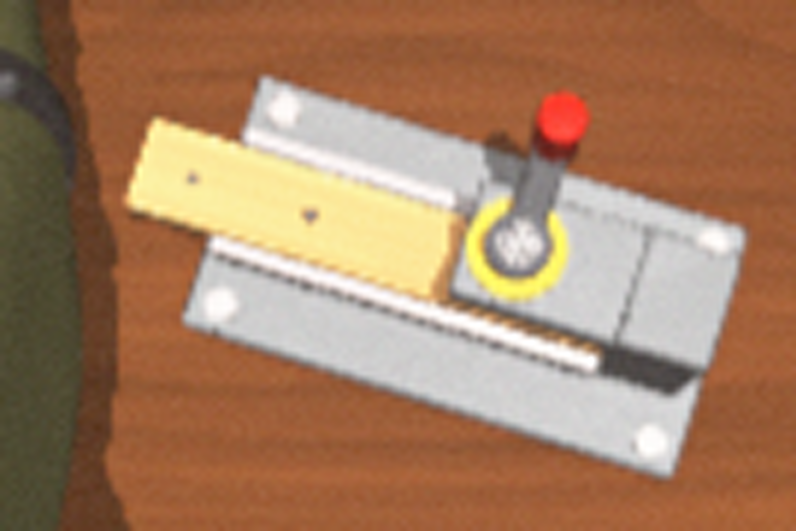

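View pics/s5full.png

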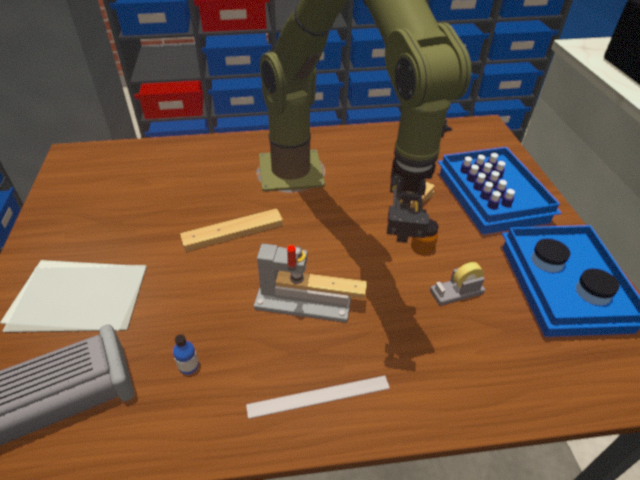

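The batten sits against the column, with its outer corner at (152,118) in the top crop both before and after clamping. The pad rests on it at (300,315) in the scene crop, and the crank is at about one full turn. The bottle and dispenser look unmoved and the jar is mostly hidden behind the gripper. The robot is clear of everything, so I'm handing the job in.

```bash
python3 -c "
from plant import r
print(r.finish_job())"
```

```text
the job is handed in; nothing more can be done
None
```

The batten is home against the column and clamped, the crank is released, and I handed the job in at about 13 s of the 72 s allowed.

- **Batten:** I pushed its outer end with the closed fingers. It stopped solidly with the TCP 180 mm along the clamp's y axis; I expected 179 mm. The push went up to 11 N. The last pictures show its inner end flush with the column, and it did not move during clamping.
- **Crank:** I wound it from about 0.95 to 6.32 rad. The resistance at the knob ran at 8–10.5 N (about 9.3 N average) while free. It rose from about 5.6 rad to 15.6 N while turning. That is roughly 6 N of excess, or about 80 N under the pad. The force readings scatter by about 1 N, so the clamping force is uncertain by about 15 N. It is well below the 170 N that would dent the wood.
- **Release:** I took the load off the knob before opening the fingers, and the crank stayed where it was to within 0.03 rad.
- **Other objects:** The arm never went near the bottle, jar or dispenser. The last scene picture shows the bottle and dispenser where they stood. The jar was mostly hidden behind the gripper in that picture, so I could not fully confirm it.

No check failed. I did not test the finished clamp by tugging on the batten.

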